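Feed a timber blank under the saw guard and tote it

ROBOT

A 6-joint arm with a two-finger parallel gripper is mounted at the origin on the work surface. World frame = base frame: x ahead of the robot, y to its left, z up, the work surface at z = 0. Lengths are in m, angles in rad, forces in N, time in s.
With the tool pointing down it reaches from about 0.35 to 0.775 m from the base axis. Payload 7.3 kg.
Tool frame: the origin (TCP) lies at the very end of the fingers, on their centre line; the grasp point (between the pads) lies 19 mm behind it; z points along the fingers, y is the line along which they close (so a half turn about z gives the same grasp; the last joint's range is limited). The gripper opens to 92 mm and grips with 3 to 60 N. Pads are 19 mm wide; open, the fingers measure 130 mm over their backs; the gripper's body (75 mm by 190 mm) begins 47 mm behind the grasp point.
Start: joints at [1.08, 0.342, 1.524, -0, 1.275, -0.146], TCP at [0.177, 0.494, 0.227] pointing down, gripper open.
Joint ranges: [-2.53, 2.53], [-0.77, 2.02], [0.04, 2.7], [-1, 4.14], [0.28, 2.66], [-3.11, 3.11]. Speed limits (rad/s): [2.57, 2.57, 3.14, 3.14, 3.14, 3.14].

INTERFACE

Orientations are given as [roll, pitch, yaw] about the fixed x, y, z axes, in that order (R = Rz(yaw) Ry(pitch) Rx(roll)).
In Python, from cell import * gives the robot as it stands.
- The arm moves only by the tool step_arm, never from a script. Its argument "commands" is a list of rows, each a list of 7 numbers: the opening, from 0 (shut) to 1 (fully open), then the shift along the world's x, y, z in cm, then the turn, a rotation vector about the world's x, y, z in rad. A call has 1 to 5 rows; each row is the pose to reach, as a shift and turn from the pose commanded when the call began; what a row does not reach only later rows make up. A row lasts 1/12 s, in which the tool goes at most 41.7 mm and 7.16 degrees, less where a joint would pass 70% of its speed; a pose out of reach is approached as far as the arm can. A call with a gripper value outside its range is refused whole. The fingers move at their own pace and stop on an object; "grip_force" is the grip in N (left out, the last holds). Time passes only in rows, so rows that repeat a pose let the fingers close. It gives the time, the measured TCP pose, the force, the opening and the grip force at its end, in the units of the state.
- observe(): the state, without advancing time (a new reading comes with each control period).
- read_camera(name): name is "scene" or "side" or "wrist"; returns the picture (400x640x3 uint8, red, green, blue); there is no depth.
- camera_model(name): a dict with "vfov" (degrees; the focal length in pixels is half the picture's height over the tangent of half this angle, whatever the lens; pixels are square), "cx", "cy" (the principal point, pixels), "world_to_cam" (4x4, takes a point from world to camera coordinates). Camera axes: x right, y up, looking along -z (the intrinsics and any distortion apply to the point x, -y, -z); pixel columns grow to the right and rows downward; lengths in m; the calibration is good to about 2 mm. A picture is of the moment at which its call begins: read the wrist's pose just before it. camera_model takes no time and is no camera call; for the wrist camera it gives the pose at the moment of the call.
- hand_in(): hands the job in; it is judged then, once.
The state is a dict: "time": time; "qpos": joint angles; "qvel": joint speeds; "joint_efforts": joint torques, N m; "tool_pos": TCP position; "tool_rot": TCP orientation; "contact_force": force on the tool from outside, world axes, zero at the start; "torque": the same for the moment, N m; "opening": finger opening in m; "grip_force": force on a finger pad.
Only numpy, scipy, OpenCV 4.12 (cv2) and the standard library are available. Lean on these libraries where they do the work, as an engineer would, in place of code of your own. Each camera call takes 0.05 s, during which the arm holds its last target. There are 200 camera calls.

TASK

Lay the long timber blank in the channel of the small feed bench, wholly in front of the guard, and push it with the wooden push stick right through under the guard until it lies entirely clear on the catch tray; the fingers must not touch the blank while any of it is under the guard. Put the push stick back upright in its wooden rest, then collect the blank from the tray and set it down gently (no dropping), flat on the floor of the grey tote. Leave the short offcut, tape measure, hand plane and glue bottle where they are.

Things in the scene. Friction and masses are not known exactly. Their poses are not given: they have to be found in the camera images.
- blank: The timber blank to feed: plain pale wood, 44 mm wide (its x), 120 mm long (its y), 50 mm tall, about 190 g, standing on the table near the front left, 50 mm side up. Origin: centre of its underside. It is the same turned by half a turn.
- feeder: Feed bench, fixed, pose varies. Origin: at table level under the guard's middle. The channel runs along its y: timber enters at +y and travels to -y. Bed top 6 mm above the table, level with the tray floor. Channel 56 mm wide about x = 0 between blue-grey rails with lips flaring at 45 degrees, 76 mm apart at their tops 27 mm above the table; from the guard to y = +190 mm; past that, bare table.
- guard (a point): Middle of the underside of the feed bench's guard, a blue-grey bridge over the channel; axes as the bench. It spans y = -35 to +35 mm and x = -49 to +49 mm. This underside is 66 mm above the table (60 mm above the bed); hood top 96 mm, black cap on it 126 mm above the table. Legs stand on the rails, opening 66 mm wide.
- tray (a point): Middle of the floor of the steel catch tray at the bench's outfeed (-y) end; axes as the bench, floor 6 mm above the table. Inside 182 mm along y, starting at the guard's exit, and 134 mm along x; rims 20 mm above the table.
- stick: Push stick, plain plywood, about 160 g: a flat bar 32 mm wide (its x), 180 mm long (its y), 22 mm thick, with an upright handle near its +y end. Origin: centre of the bar's underside. The square nose at y = -90 mm goes against the timber; the bar passes under the guard, the handle is too tall to. Starts in its rest.
- handle (a point): Middle of the top of the push stick's upright handle, 88 mm above the bar's underside and 62 mm along +y from the stick's origin. The handle is 28 mm (x) by 40 mm (y) and rises 66 mm from the bar's top; axes as the stick.
- rest: The push stick's rest: shallow dark wooden tray behind the infeed, fixed, its pose varies; 80 x 230 mm outside (x, y), walls 6 mm thick and 16 mm tall, floor 6 mm above the table. Origin: centre of its underside. The stick lies in it along y, with its handle towards +y, resting on the floor.
- tote: Grey plastic tote, open top, fixed at the front right, its pose varies: 220 x 180 mm outside (x, y), 70 mm tall, walls and floor 4 mm thick. Empty. Origin: centre of its underside.
- offcut: Short offcut of the same pale wood, 44 x 70 x 32 mm (x, y, z); a bystander that may lie at either of the two places near the front left. Origin: centre of its underside.
- tape: Tape measure, grey, 66 x 70 x 34 mm, a bystander between the blank's side and the tote. Origin: centre of its underside.
- plane: Hand plane, 60 x 200 mm, 80 mm tall, a bystander beyond the catch tray. Origin: centre of its underside.
- glue: White glue bottle, 60 mm across, 150 mm tall, standing beyond the tote, a bystander. Origin: centre of its underside.
Mind the look-alikes: they are no part of the job. What is shaped like the blank but blue or orange is not meant.

How it is judged:
On the way, in this order (a step that is already met when the one before it is completed fails the run):
1. the blank lies flat and released in the channel, wholly in front of the guard (x of blank in the frame of feeder between -0.013 and 0.013 m and z of blank in the frame of feeder between -0.005 and 0.014 m and angle between blank's own z axis and vertical below 0.12 rad and angle between the y axis of blank and the y axis of feeder, either way round below 0.15 rad and y of blank in the frame of feeder between 0.092 and 0.165 m and contact force between the fingers and blank below 0.05 N), for 0.2 s.
2. the stick pushes the blank along the channel under the guard, no finger on the blank (x of blank in the frame of feeder between -0.013 and 0.013 m and z of blank in the frame of feeder between -0.005 and 0.014 m and angle between blank's own z axis and vertical below 0.12 rad and angle between the y axis of blank and the y axis of feeder, either way round below 0.15 rad and y of blank in the frame of feeder between -0.06 and 0.06 m and contact force between the fingers and blank below 0.05 N and contact force between stick and blank above 0.1 N), for 0.02 s.
3. the blank lies flat on the catch tray, entirely clear of the guard (y of blank in the frame of feeder between -0.165 and -0.093 m and x of blank in the frame of feeder between -0.05 and 0.05 m and z of blank in the frame of feeder between -0.005 and 0.014 m and angle between blank's own z axis and vertical below 0.12 rad and contact force between the fingers and blank below 0.05 N), for 0.2 s.
4. the stick stands released in its rest, the blank still on the tray (all of step 3 and x of stick in the frame of rest between -0.026 and 0.026 m and y of stick in the frame of rest between -0.04 and 0.04 m and z of stick in the frame of rest between -0.005 and 0.016 m and angle between stick's own z axis and vertical below 0.12 rad and contact force between the fingers and stick below 0.05 N and linear speed of stick below 0.02 m/s), for 0.2 s.
At the end, for the whole second after the job is handed in: The blank lies flat (within 0.12 rad) on the tote's floor (underside within 14 mm of the tote's underside), released and at rest; the push stick lies upright in its rest, origin within 26 mm across and 40 mm along of the rest's centre, on its floor, released and at rest (x of blank in the frame of tote between -0.11 and 0.11 m and y of blank in the frame of tote between -0.09 and 0.09 m and z of blank in the frame of tote between -0.002 and 0.014 m and angle between each of blank, stick's own z axis and vertical below 0.12 rad and contact force between the fingers and blank below 0.05 N and linear speed of each of blank, stick below 0.02 m/s and x of stick in the frame of rest between -0.026 and 0.026 m and y of stick in the frame of rest between -0.04 and 0.04 m and z of stick in the frame of rest between -0.005 and 0.016 m and contact force between the fingers and stick below 0.05 N); the robot touches nothing.
It fails at once if a finger touches the blank while part of it is under the guard (y of blank in the frame of feeder between -0.088 and 0.088 m and x of blank in the frame of feeder between -0.04 and 0.04 m and z of blank in the frame of feeder below 0.05 m and contact force between the fingers and blank above 0.3 N).
It fails at once if the blank is dropped or flung (over 0.9 m/s out of the fingers) (contact force between the fingers and blank below 0.05 N and linear speed of blank above 0.9 m/s).
It fails at once if the offcut, tape measure, plane or glue bottle is moved over 40 mm (distance of any of offcut, tape, plane, glue from where it was at the start of the episode above 0.04 m).
It also fails if it takes over 67 s, if anything falls off the work surface, if the arm or the gripper's body presses on something with over 40 N, if the wrist force passes 120 N, or if a joint passes its speed limit or range.

## Working session

There is one attempt and no reset: what is moved stays moved. The work goes in short steps, Python scripts to look and compute and a tool call to move; the robot and the scene stay as the last step left them, time stands still between calls to the robot, and variables do not carry over. Pictures are saved under pics/ and viewed, at most 10 in all, crops included, and the job is handed in when it is done.

Besides the shell and the picture viewer there is one more tool, called after "Emit:" by a JSON object that holds its "method" and its "body", one argument or row to a line. step_arm: Moves the arm, as the interface text tells. Its arguments: {"type":"object","properties":{"commands":{"type":"array"},"grip_force":{"type":"number"}},"required":["commands"]}

```bash
mkdir -p pics
cat > h.py <<'E'
from cell import *
import numpy as np, cv2
def model(n):
    m=camera_model(n); f=200/np.tan(np.radians(m["vfov"])/2); return m,f
def proj(n,p,m=None):
    m=m or camera_model(n); f=200/np.tan(np.radians(m["vfov"])/2)
    c=np.array(m["world_to_cam"])@np.append(p,1); return (m["cx"]+f*c[0]/-c[2], m["cy"]-f*c[1]/-c[2])
def ray(n,u,v,z,m=None):
    m=m or camera_model(n); f=200/np.tan(np.radians(m["vfov"])/2)
    W=np.linalg.inv(np.array(m["world_to_cam"])); d=W[:3,:3]@np.array([(u-m["cx"])/f,-(v-m["cy"])/f,-1]); o=W[:3,3]
    return o+d*(z-o[2])/d[2]
def snap(n,fn,crop=None,s=1):
    im=read_camera(n)[:,:,::-1]
    if crop: x0,y0,x1,y1=crop; im=im[y0:y1,x0:x1]
    cv2.imwrite("pics/"+fn,cv2.resize(im,None,fx=s,fy=s,interpolation=cv2.INTER_CUBIC))
E
python3 - <<'E'
from h import *
for n in("scene","side"):
    im=read_camera(n); cv2.imwrite(f"pics/{n}0.png",im[:,:,::-1]); m=camera_model(n); print(n,{k:m[k] for k in m if k!='world_to_cam'}, np.linalg.inv(np.array(m['world_to_cam']))[:3,3].round(3))
m=camera_model("wrist");print(m)
print(observe())
E
```

```text
scene {'vfov': 48.97888330915568, 'cx': 314.7119262720667, 'cy': 201.68469646972684} [ 1.11  -0.482  1.377]
side {'vfov': 51.39108738281077, 'cx': 323.34796920410383, 'cy': 196.84384675121794} [ 0.09  -0.765  0.884]
{'vfov': 59.428869621969426, 'cx': 318.2771791588391, 'cy': 195.54257678276622, 'world_to_cam': array([[ 3.37285832e-01,  9.41402136e-01, -5.34135108e-04,
        -5.25831340e-01],
       [-8.97291513e-01,  3.21310118e-01, -3.02700758e-01,
         3.79527340e-02],
       [-2.84791517e-01,  1.02575952e-01,  9.53085498e-01,
        -3.92164904e-01],
       [ 0.00000000e+00,  0.00000000e+00,  0.00000000e+00,
         1.00000000e+00]])}
{'time': 0.1, 'qpos': array([ 1.07999094e+00,  3.42673462e-01,  1.52491885e+00, -3.67627719e-05,
        1.27535098e+00, -1.45975755e-01]), 'qvel': array([ 0.00112241, -0.0008013 , -0.0027185 ,  0.00196249,  0.00067595,
        0.00017792]), 'joint_efforts': array([ 3.01260443e-03, -4.32004666e+01, -2.44695050e+01,  7.19871302e-02,
        5.25920524e-02, -6.31755529e-05]), 'tool_pos': array([0.17728084, 0.49379232, 0.22610476]), 'tool_rot': array([-3.14025126e+00, -1.61679780e-04,  2.79677364e+00]), 'contact_force': array([-0.02850482, -0.41102233, -0.10029112]), 'torque': array([-0.02340894, -0.04690091,  0.00991302]), 'grip_force': 0.0, 'opening': 0.0916048502290912}
```

View pics/scene0.png

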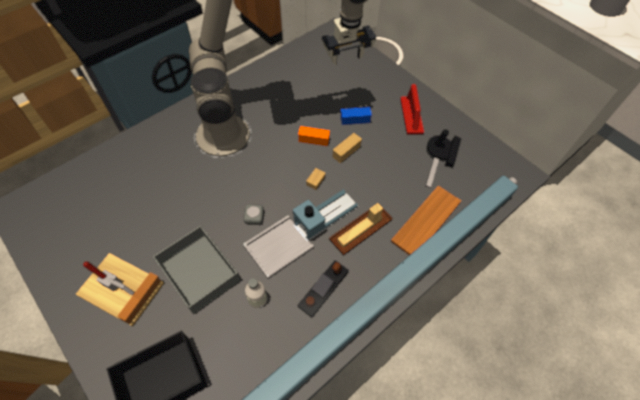

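View pics/side0.png

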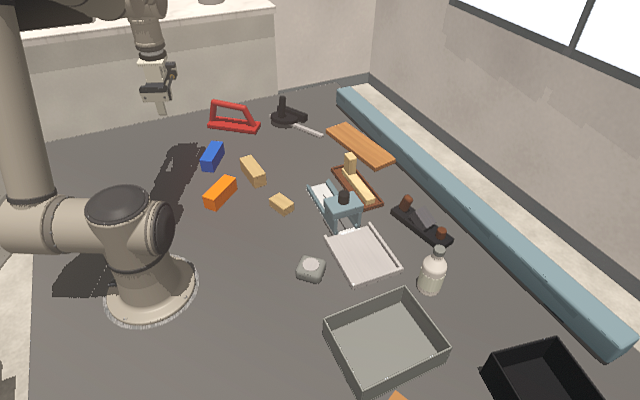

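Scene candidates for the blank:
- pale long block, scene (347,147), side (252,170): my choice
- short pale offcut, scene (316,178), side (281,203)
- orange block, scene (314,135)
- blue block, scene (356,116)

The stick is in its rest at scene (361,230). I'll check these in close crops.

Run:
```python
from h import *
for n,c,s in(("scene",(235,120,435,270),4),("side",(230,135,430,285),4)):
    im=cv2.imread(f"pics/{n}0.png"); x0,y0,x1,y1=c
    cv2.imwrite(f"pics/{n}c.png",cv2.resize(im[y0:y1,x0:x1],None,fx=s,fy=s,interpolation=cv2.INTER_CUBIC))
```

```text
(no output)
```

View pics/scenec.png

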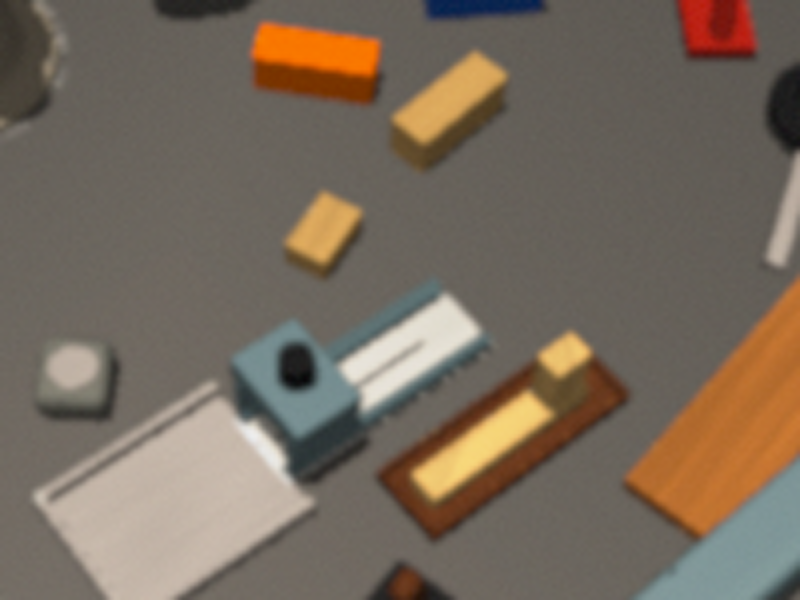

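View pics/sidec.png

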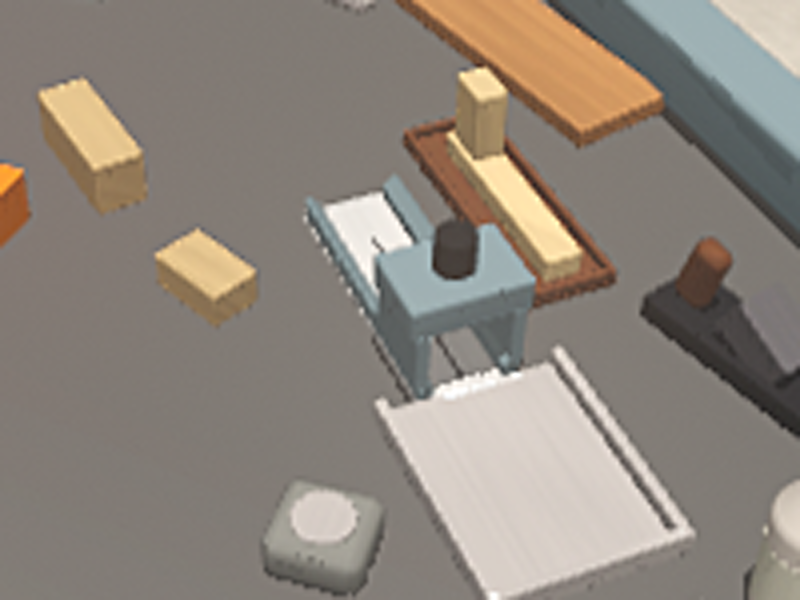

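Both crops confirm it: the blank is pale and long, at scene crop (449,100) and side crop (92,122), and the offcut is distinctly shorter. I'll now fit each object's pose (x, y, yaw) to the corner pixels from both views.

```bash
cat > fit.py <<'E'
from h import *
from scipy.optimize import least_squares
M={n:camera_model(n) for n in("scene","side")}
def C(n,U,V):
    o=(235,120) if n=="scene" else (230,135); return o[0]+(U+.5)/4-.5,o[1]+(V+.5)/4-.5
def fit(name,obs,x0):
    # obs: (cam,U,V,local xyz,crop?)
    def r(p):
        c,s=np.cos(p[2]),np.sin(p[2]); out=[]
        for n,U,V,(a,b,z),cr in obs:
            u,v=C(n,U,V) if cr else (U,V); q=proj(n,[p[0]+c*a-s*b,p[1]+s*a+c*b,z],M[n]); out+=[q[0]-u,q[1]-v]
        return out
    s=least_squares(r,x0,loss="soft_l1"); print(name,s.x.round(4),"res px",np.abs(r(s.x)).reshape(-1,2).max(1).round(1)); return s.x
S,D="scene","side"
def rect(n,pts,hx,hy,z,cr=1):
    # pts order: (-x,-y),(+x,-y),(+x,+y),(-x,+y)
    return [(n,*p,(sx*hx,sy*hy,z),cr) for p,(sx,sy) in zip(pts,((-1,-1),(1,-1),(1,1),(-1,1))) if p]
E
cat > f1.py <<'E'
from fit import *
for n,U,V,z in((S,449,100,.05),(D,92,122,.05),(S,565,354,.094),(D,481,84,.094),(S,296,380,.096)): print(n,ray(n,*C(n,U,V),z,M[n]).round(3))
y=float(np.arctan2(*( (ray(S,*C(S,476,52),.05)-ray(S,*C(S,391,118),.05))[:2][::-1])))-np.pi/2
print("blank yaw0",y)
y0=y
# local: +y toward upper right in scene; +x = right of... +x is 90deg clockwise from +y
b=fit("blank",rect(S,[(391,118),(420,150),(507,78),(476,52)],.022,.06,.05)+rect(D,[(97,168),(144,150),(84,78),(38,95)],.022,.06,.05),[.5,.2,y0])
f=fit("feeder",rect(S,[(232,363),(290,438),(358,393),(296,320)],.049,.035,.096)+rect(D,[(418,322),(532,288),(482,228),(375,262)],.049,.035,.096)
 +[(S,440,282,(-.038,.19,.027),1),(S,490,345,(.038,.19,.027),1),(D,308,203,(-.038,.19,.027),1),(D,395,180,(.038,.19,.027),1)],[.6,0,y0])
r=fit("rest",rect(S,[(378,475),(433,538),(628,395),None],.04,.115,.016)+rect(D,[None,(615,272),None,(405,132)],.04,.115,.016),[.7,.1,y0])
s=fit("stick",[(S,412,475,(-.016,-.09,.028),1),(S,438,502,(.016,-.09,.028),1),(D,543,268,(-.016,-.09,.028),1),(D,580,248,(.016,-.09,.028),1)]
 +[(S,u,v,(a*.014,.062+c*.02,.094),1) for (u,v),(a,c) in zip([(538,354),(558,376),(592,355),(572,332)],[(-1,-1),(1,-1),(1,1),(-1,1)])]
 +[(D,u,v,(a*.014,.062+c*.02,.094),1) for (u,v),(a,c) in zip([(479,100),(506,88),(484,68),(457,82)],[(-1,-1),(1,-1),(1,1),(-1,1)])],[.7,.1,y0])
t=fit("tote",rect(S,[(194,311),(240,275),(199,230),(156,258)],.09,.11,.07,0)+rect(D,[(363,397),(450,348),(405,289),(323,322)],.09,.11,.07,0),[.5,-.4,y0])
t=fit("tote2",rect(S,[(194,311),(240,275),(199,230),(156,258)],.11,.09,.07,0)+rect(D,[(363,397),(450,348),(405,289),(323,322)],.11,.09,.07,0),[.5,-.4,y0])
E
python3 f1.py
```

```text
scene [0.385 0.321 0.05 ]
side [0.385 0.321 0.05 ]
scene [0.675 0.183 0.094]
side [0.672 0.18  0.094]
scene [ 0.549 -0.009  0.096]
blank yaw0 0.06539946355339787
blank [0.384  0.3221 0.0824] res px [0.5 0.9 0.2 0.5 0.4 0.6 0.4 0.6]
feeder [ 0.544  -0.0123 -0.0675] res px [2.5 1.  1.3 1.8 1.6 1.8 3.6 1.4 1.8 1.7 1.2 0.7]
rest [ 0.6713  0.1254 -0.0398] res px [1.3 0.3 0.5 1.2 0.5]
stick [ 0.6722  0.1213 -0.0395] res px [0.4 0.8 1.8 0.7 0.5 0.3 0.7 0.5 0.4 0.6 1.  2.6]
tote [ 0.4338 -0.4     0.223 ] res px [47.3 52.7 37.3 40.4 28.4  0.9 27.8  3.8]
tote2 [ 0.4353 -0.4033  0.0235] res px [53.6 53.3 40.6 39.8  0.7  2.2  3.3  2.5]
```

Emit:
{"method": "step_arm", "body": {
  "commands": [
    [1, 15, -14, 4, 0, 0, -0.6],
    [1, 15, -14, 4, 0, 0, -0.6],
    [1, 15, -14, 4, 0, 0, -0.6],
    [1, 15, -14, 4, 0, 0, -0.6],
    [1, 15, -14, 4, 0, 0, -0.6]
  ],
  "grip_force": 20
}}

```text
time: 0.52
tool_pos: [0.3277, 0.353, 0.2667]
tool_rot: [-3.141, 0.0, 2.191]
contact_force: [0.5, 1.3, 0.5]
opening: 0.0918
grip_force: 0.0
```

Emit:
{"method": "step_arm", "body": {
  "commands": [
    [1, 15, -14, 0, 0, 0, -0.6],
    [1, 15, -14, 0, 0, 0, -0.6],
    [1, 15, -14, 0, 0, 0, -0.6],
    [1, 15, -14, 0, 0, 0, -0.6],
    [1, 15, -14, 0, 0, 0, -0.6]
  ]
}}

```text
time: 0.93
tool_pos: [0.4782, 0.2125, 0.2663]
tool_rot: [-3.141, 0.0, 1.59]
contact_force: [0.7, 0.9, 0.6]
opening: 0.0919
grip_force: 0.0
```

Emit:
{"method": "step_arm", "body": {
  "commands": [
    [1, 8, -8, 0, 0, 0, -0.1],
    [1, 8, -8, 0, 0, 0, -0.1],
    [1, 8, -8, 0, 0, 0, -0.1],
    [1, 8, -8, 0, 0, 0, -0.1]
  ]
}}

```text
time: 1.27
tool_pos: [0.5601, 0.13, 0.2653]
tool_rot: [3.141, 0.002, 1.492]
contact_force: [-1.9, -0.3, -0.0]
opening: 0.092
grip_force: 0.0
```

Run:
```python
from h import *
import json
o=observe(); m=camera_model("wrist"); m["world_to_cam"]=np.array(m["world_to_cam"]).tolist(); json.dump(m,open("w1.json","w"))
snap("wrist","w1.png",s=1.25); print(o["time"],o["tool_pos"],o["tool_rot"],np.abs(o["qvel"]).max(),o["qpos"])
```

```text
1.2667 [0.56009046 0.1300052  0.26525099] [3.14148802e+00 1.87346004e-03 1.49152810e+00] 0.07235773125317231 [ 0.09584746  0.41034374  1.31328    -0.00188494  1.41819255  0.17540233]
```

View pics/w1.png

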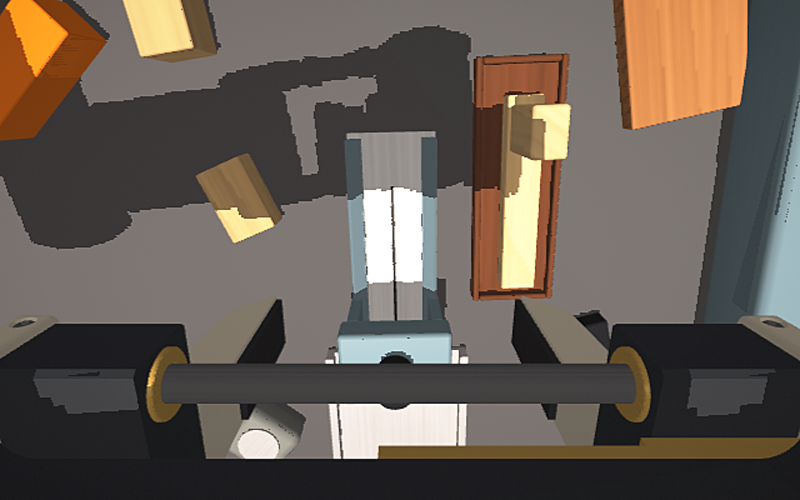

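```bash
cat > f2.py <<'E'
from fit import *
import json
m=json.load(open("w1.json")); M["wrist"]=m
def W(U,V): return ((U+.5)/1.25-.5,(V+.5)/1.25-.5)
a=ray("wrist",*W(393,187),.006,m); b=ray("wrist",*W(394,310),.006,m); print("slot",a.round(4),b.round(4),"yaw",-np.arctan2(a[0]-b[0],a[1]-b[1]))
for U,V,z in((338,335,.096),(452,335,.096),(364,190,.006),(422,190,.006),(346,132,.027),(437,132,.027),(350,290,.027),(438,280,.027)): print((U,V),ray("wrist",*W(U,V),z,m).round(4))
w="wrist"
def ww(U,V,l): return (w,*W(U,V),l,0)
r=fit("rest",[ww(475,57,(-.04,.115,.016)),ww(568,54,(.04,.115,.016)),ww(471,297,(-.04,-.115,.016)),ww(551,298,(.04,-.115,.016))],[.67,.12,-.04])
s=fit("stick",[ww(502,288,(-.016,-.09,.028)),ww(535,289,(.016,-.09,.028)),ww(519,102,(-.014,.082,.094)),ww(570,104,(.014,.082,.094)),ww(524,158,(-.014,.042,.094)),ww(569,158,(.014,.042,.094))],[.67,.12,-.04])
t=fit("tote",rect(S,[(156,258),(194,311),(240,275),(199,230)],.11,.09,.07,0)+rect(D,[(363,397),(450,348),(405,289),(323,322)],.11,.09,.07,0),[.5,-.4,0])
E
python3 f2.py
```

```text
slot [0.556 0.139 0.006] [0.5464 0.0091 0.006 ] yaw -0.07390004716376025
(338, 335) [0.5019 0.0338 0.096 ]
(452, 335) [0.5975 0.0262 0.096 ]
(364, 190) [0.5279 0.1383 0.006 ]
(422, 190) [0.5836 0.1339 0.006 ]
(346, 132) [0.5193 0.1946 0.027 ]
(437, 132) [0.5991 0.1883 0.027 ]
(350, 290) [0.506  0.0444 0.027 ]
(438, 280) [0.5928 0.0482 0.027 ]
rest [ 0.6711  0.1312 -0.0405] res px [0.2 0.8 3.2 0.6]
stick [ 0.6728  0.1248 -0.0234] res px [0.1 2.1 8.4 2.1 2.9 2.9]
tote [ 0.4413 -0.4028  0.0012] res px [5.8 7.2 4.2 4.1 2.4 4.3 3.9 1.7]
```

Wrist view: bed slot from (393,187) to (394,310). Bed edges at 364 and 422 measure 56 mm, which matches. The hood's front edge is at row 335, the rest spans (471–568, 54–298), and the handle top is at (545,130). The feeder is therefore at about (0.5457, -0.004), yaw -0.072.

Emit:
{"method": "step_arm", "body": {
  "commands": [
    [0.75, -17.6, 19.2, -13, 0, 0, 0.155],
    [0.75, -17.6, 19.2, -13, 0, 0, 0.155],
    [0.75, -17.6, 19.2, -13, 0, 0, 0.155],
    [0.75, -17.6, 19.2, -13, 0, 0, 0.155],
    [0.75, -17.6, 19.2, -13, 0, 0, 0.155]
  ]
}}

```text
time: 1.73
tool_pos: [0.4282, 0.2736, 0.1728]
tool_rot: [-3.141, -0.0, 1.652]
contact_force: [0.1, 1.2, -0.7]
opening: 0.0695
grip_force: 0.0
```

Run:
```python
from fit import *
for U,V in((258,25),(380,38),(375,82),(252,60)): print(ray(S,*C(S,U,V),.05,M[S]).round(3))
o=observe(); print(o["time"],o["tool_pos"],o["tool_rot"])
```

```text
[0.194 0.239 0.05 ]
[0.284 0.321 0.05 ]
[0.323 0.281 0.05 ]
[0.225 0.206 0.05 ]
1.7333 [0.42824458 0.27356609 0.17283473] [-3.14119455e+00 -3.20483917e-04  1.65238446e+00]
```

Emit:
{"method": "step_arm", "body": {
  "commands": [
    [0.75, -4.4, 4.8, -6, 0, 0, 0],
    [0.75, -4.4, 4.8, -6, 0, 0, 0],
    [0.75, -4.4, 4.8, -6, 0, 0, 0],
    [0.75, -4.4, 4.8, -6, 0, 0, 0]
  ]
}}

```text
time: 2.07
tool_pos: [0.3834, 0.3209, 0.112]
tool_rot: [-3.137, 0.002, 1.656]
contact_force: [0.2, 0.4, -0.0]
opening: 0.0688
grip_force: 0.0
```

Run:
```python
from h import *
o=observe(); print(o["time"],o["tool_pos"],o["tool_rot"])
snap("wrist","w2.png",s=1.25)
```

```text
2.0667 [0.38343212 0.32093067 0.11197191] [-3.13716119e+00  1.90257531e-03  1.65628310e+00]
```

View pics/w2.png

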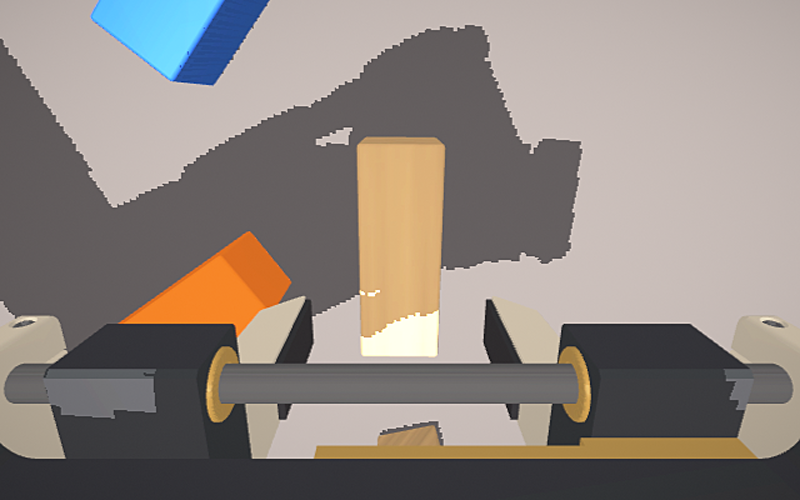

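The blank sits centred between the fingers (columns 358–444, rows 145–355) and is well aligned. I'll descend and grip.

Run:
```python
from h import *
for U,V in((357,144),(445,144),(361,356),(438,356)): print(ray("wrist",U/1.25,V/1.25,.05).round(4))
```

```text
[0.3599 0.3841 0.05  ]
[0.4034 0.3878 0.05  ]
[0.369  0.2644 0.05  ]
[0.4135 0.2682 0.05  ]
```

Emit:
{"method": "step_arm", "body": {
  "commands": [
    [0.75, 0, 0, -4, 0, 0, 0],
    [0.75, 0, 0, -6.5, 0, 0, 0],
    [0.75, 0, 0, -8, 0, 0, 0],
    [0.75, 0, 0, -8.6, 0, 0, 0],
    [0.75, 0, 0, -8.6, 0, 0, 0]
  ]
}}

```text
time: 2.53
tool_pos: [0.3876, 0.3194, 0.0275]
tool_rot: [-3.141, 0.0, 1.651]
contact_force: [0.5, -0.2, 0.1]
opening: 0.069
grip_force: 0.0
```

Emit:
{"method": "step_arm", "body": {
  "commands": [
    [0.3, 0, 0, 0, 0, 0, 0],
    [0.3, 0, 0, 0, 0, 0, 0],
    [0.3, 0, 0, 0, 0, 0, 0],
    [0.3, 0, 0, 0, 0, 0, 0]
  ]
}}

```text
time: 2.87
tool_pos: [0.3873, 0.3202, 0.0286]
tool_rot: [3.14, -0.001, 1.652]
contact_force: [-2.4, -0.4, 0.3]
opening: 0.0465
grip_force: 0.7
```

Emit:
{"method": "step_arm", "body": {
  "commands": [
    [0.3, 0, 0, 0, 0, 0, 0],
    [0.3, 0, 0, 0, 0, 0, 0],
    [0.3, 0, 0, 3, 0, 0, 0],
    [0.3, 0, 0, 7, 0, 0, 0],
    [0.3, 0, 0, 10, 0, 0, 0]
  ]
}}

```text
time: 3.28
tool_pos: [0.387, 0.32, 0.1294]
tool_rot: [3.141, -0.0, 1.652]
contact_force: [1.5, 0.4, -2.2]
opening: 0.0438
grip_force: 20.0
```

Emit:
{"method": "step_arm", "body": {
  "commands": [
    [0.3, 2, -3, 0, 0, 0, -0.05],
    [0.3, 4, -6, 0, 0, 0, -0.1],
    [0.3, 6, -9, 0, 0, 0, -0.153],
    [0.3, 8, -12, 0, 0, 0, -0.153],
    [0.3, 10, -15, 0, 0, 0, -0.153]
  ]
}}

```text
time: 3.7
tool_pos: [0.4875, 0.1685, 0.1276]
tool_rot: [3.141, 0.0, 1.499]
contact_force: [0.4, 0.5, -2.5]
opening: 0.044
grip_force: 20.0
```

Emit:
{"method": "step_arm", "body": {
  "commands": [
    [0.3, 3, -2.5, 0, 0, 0, 0],
    [0.3, 6.5, -5, 0, 0, 0, 0],
    [0.3, 6.5, -5.3, 0, 0, 0, 0],
    [0.3, 6.5, -5.3, 0, 0, 0, 0],
    [0.3, 6.5, -5.3, 0, 0, 0, 0]
  ]
}}

```text
time: 4.12
tool_pos: [0.5511, 0.117, 0.1269]
tool_rot: [-3.14, -0.0, 1.498]
contact_force: [0.2, 0.5, -2.1]
opening: 0.0437
grip_force: 20.0
```

Run:
```python
from h import *
o=observe(); print(o["time"],o["tool_pos"],o["tool_rot"],o["opening"],o["grip_force"])
snap("wrist","w3.png",s=1.25)
```

```text
4.1167 [0.55109707 0.11698492 0.12691637] [-3.13964893e+00 -2.37996348e-05  1.49785937e+00] 0.04373134181359565 19.99797910451889
```

View pics/w3.png

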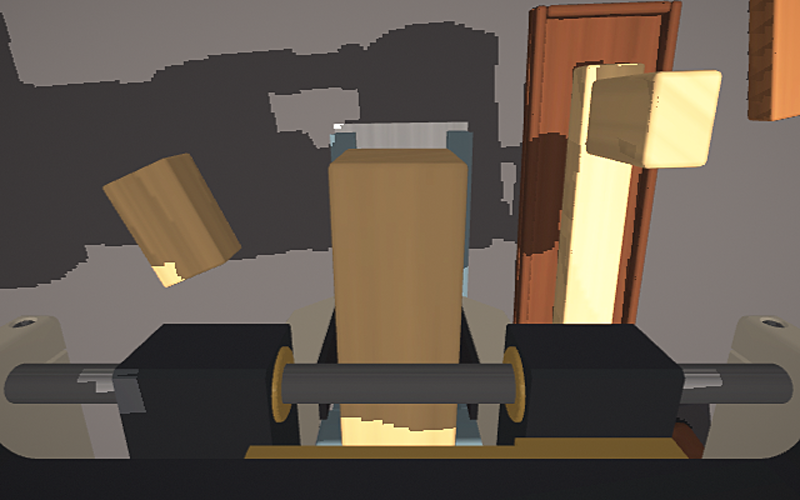

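The blank is held at (330–465, 155), the channel mouth lies behind it at (330–470, 130), and the handle and rest are clear to the right.

Run:
```python
from h import *
for U,V,z in((330,133,.027),(469,133,.027),(337,124,.006),(468,124,.006),(330,163,.149),(465,163,.149)): print(ray("wrist",U/1.25,V/1.25,z).round(4))
```

```text
[0.5165 0.1888 0.027 ]
[0.596  0.1832 0.027 ]
[0.5182 0.1929 0.006 ]
[0.5987 0.1872 0.006 ]
[0.5344 0.1855 0.149 ]
[0.5761 0.1826 0.149 ]
```

Emit:
{"method": "step_arm", "body": {
  "commands": [
    [0.3, 0.3, 0, -2, 0, 0, 0],
    [0.3, 0.3, 0, -4, 0, 0, 0],
    [0.3, 0.3, 0, -5.5, 0, 0, 0],
    [0.3, 0.3, 0, -5.5, 0, 0, 0]
  ]
}}

```text
time: 4.5
tool_pos: [0.5516, 0.1182, 0.0697]
tool_rot: [-3.135, 0.001, 1.501]
contact_force: [-0.7, -0.4, -2.4]
opening: 0.0435
grip_force: 20.0
```

Emit:
{"method": "step_arm", "body": {
  "commands": [
    [0.3, 0, 0, -1, 0, 0, 0],
    [0.3, 0, 0, -2, 0, 0, 0],
    [0.3, 0, 0, -3, 0, 0, 0],
    [0.3, 0, 0, -3.5, 0, 0, 0],
    [0.3, 0, 0, -3.5, 0, 0, 0]
  ]
}}

```text
time: 4.92
tool_pos: [0.5541, 0.117, 0.0363]
tool_rot: [-3.139, 0.0, 1.499]
contact_force: [-1.1, -0.2, -2.2]
opening: 0.0442
grip_force: 20.0
```

Run:
```python
from h import *
o=observe(); print(o["time"],o["tool_pos"],o["tool_rot"],o["opening"],o["contact_force"])
```

```text
4.9167 [0.55410249 0.11703366 0.03630229] [-3.13942733e+00  3.35831799e-04  1.49890623e+00] 0.04418289907356049 [-1.06712461 -0.19188594 -2.20754161]
```

Emit:
{"method": "step_arm", "body": {
  "commands": [
    [0.3, 0, 0, -0.1, 0, 0, 0],
    [0.3, 0, 0, -0.18, 0, 0, 0],
    [0.3, 0, 0, -0.18, 0, 0, 0]
  ]
}}

```text
time: 5.17
tool_pos: [0.5553, 0.117, 0.0361]
tool_rot: [3.141, -0.0, 1.499]
contact_force: [0.2, -0.2, -2.6]
opening: 0.0442
grip_force: 20.0
```

Emit:
{"method": "step_arm", "body": {
  "commands": [
    [0.7, 0, 0, 0, 0, 0, 0],
    [0.7, 0, 0, 0, 0, 0, 0],
    [0.7, 0, 0, 0, 0, 0, 0],
    [0.7, 0, 0, 0.5, 0, 0, 0],
    [0.7, 0, 0, 2, 0, 0, 0]
  ]
}}

```text
time: 5.58
tool_pos: [0.5537, 0.1169, 0.0547]
tool_rot: [-3.138, 0.001, 1.499]
contact_force: [-0.4, 0.7, 0.6]
opening: 0.064
grip_force: 0.0
```

Emit:
{"method": "step_arm", "body": {
  "commands": [
    [0.7, 0, 0, 4, 0, 0, 0],
    [0.7, 0, 0, 8, 0, 0, 0],
    [0.7, 0, 0, 12, 0, 0, 0],
    [0.7, 0, 0, 12, 0, 0, 0],
    [0.7, 0, 0, 12, 0, 0, 0]
  ]
}}

```text
time: 6.0
tool_pos: [0.5565, 0.1172, 0.1791]
tool_rot: [3.135, -0.001, 1.499]
contact_force: [0.8, -0.3, -1.2]
opening: 0.0646
grip_force: 0.0
```

Run:
```python
from h import *
o=observe(); print(o["time"],o["tool_pos"],o["tool_rot"],o["opening"],o["contact_force"])
im=read_camera("wrist")[:,:,::-1]; im2=read_camera("side")[135:285,230:430,::-1]
a=cv2.resize(im,None,fx=.8,fy=.8); b=cv2.resize(im2,None,fx=2.56,fy=2.56,interpolation=cv2.INTER_CUBIC)[:300]
cv2.imwrite("pics/w4.png",np.vstack([a[:300],b]))
```

```text
6.0 [0.55650141 0.11715819 0.17913673] [ 3.13472665e+00 -1.02507304e-03  1.49881414e+00] 0.06455328321844195 [ 0.75162586 -0.29046124 -1.18060871]
```

View pics/w4.png

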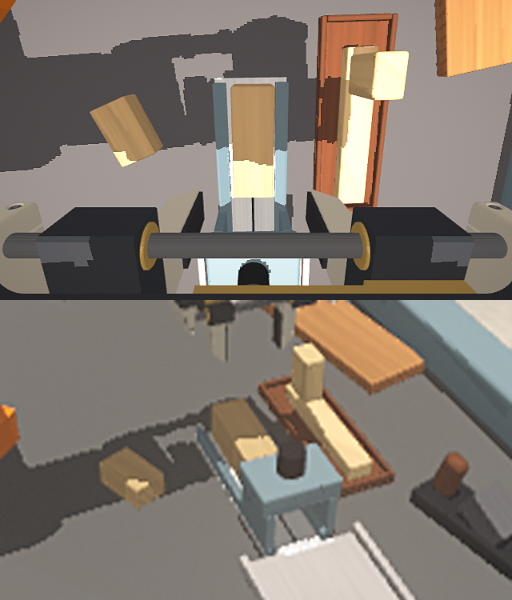

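Run:
```python
from h import *
import json
m=json.load(open("w1.json"))
for U,V in((532,105),(571,104),(569,159),(531,158)): print("w1",ray("wrist",U/1.25,V/1.25,.094,m).round(4))
for U,V in((364,52),(407,52),(405,98),(361,98)): print("w4",ray("wrist",U/.8,V/.8,.094).round(4))
for U,V,z in((318,16,.016),(397,14,.016),(231,85,.056),(275,85,.056),(232,197,.056),(274,197,.056)): print("w4",ray("wrist",U/.8,V/.8,z).round(4))
```

```text
w1 [0.6626 0.2059 0.094 ]
w1 [0.6905 0.2044 0.094 ]
w1 [0.6906 0.1653 0.094 ]
w1 [0.6624 0.1682 0.094 ]
w4 [0.6489 0.206  0.094 ]
w4 [0.6834 0.2035 0.094 ]
w4 [0.685  0.1669 0.094 ]
w4 [0.648  0.1695 0.094 ]
w4 [0.6288 0.2461 0.016 ]
w4 [0.7097 0.2422 0.016 ]
w4 [0.5364 0.186  0.056 ]
w4 [0.5787 0.183  0.056 ]
w4 [0.526  0.0678 0.056 ]
w4 [0.5718 0.0645 0.056 ]
```

The blank lies squarely in the channel at (231–275, 85–197), wholly clear of the guard, at feeder y of about 0.129. Next I'll grip the handle.

Emit:
{"method": "step_arm", "body": {
  "commands": [
    [0.7, 4, 2.3, 0, 0, 0, 0.037],
    [0.7, 8, 4.6, 0, 0, 0, 0.037],
    [0.7, 11.8, 6.9, 0, 0, 0, 0.037],
    [0.7, 11.8, 6.9, -3, 0, 0, 0.037],
    [0.7, 11.8, 6.9, -6, 0, 0, 0.037]
  ]
}}

```text
time: 6.52
tool_pos: [0.6758, 0.188, 0.1141]
tool_rot: [3.138, -0.001, 1.537]
contact_force: [-1.0, 0.1, -1.3]
opening: 0.0643
grip_force: 0.0
```

Emit:
{"method": "step_arm", "body": {
  "commands": [
    [0.7, 0, 0, 0, 0, 0, 0],
    [0.7, 0, 0, 0, 0, 0, 0],
    [0.7, 0, 0, 0, 0, 0, 0]
  ]
}}

```text
time: 6.77
tool_pos: [0.6729, 0.1858, 0.1163]
tool_rot: [-3.141, 0.0, 1.536]
contact_force: [0.2, -0.0, 0.9]
opening: 0.0646
grip_force: 0.0
```

Run:
```python
from h import *
o=observe(); print(o["time"],o["tool_pos"],o["tool_rot"],o["opening"],o["contact_force"])
```

```text
6.7667 [0.6729036  0.18578465 0.1163234 ] [-3.14139413e+00  7.56197186e-05  1.53552906e+00] 0.06456370112435178 [ 0.17074708 -0.03792737  0.93593535]
```

Emit:
{"method": "step_arm", "body": {
  "commands": [
    [0.7, 0, 0, -2, 0, 0, 0],
    [0.7, 0, 0, -4, 0, 0, 0],
    [0.7, 0, 0, -5.5, 0, 0, 0],
    [0.7, 0, 0, -6.4, 0, 0, 0],
    [0.7, 0, 0, -6.4, 0, 0, 0]
  ],
  "grip_force": 35
}}

```text
time: 7.18
tool_pos: [0.6725, 0.1857, 0.0516]
tool_rot: [-3.141, 0.0, 1.535]
contact_force: [0.1, -0.3, -0.5]
opening: 0.0646
grip_force: 0.0
```

Emit:
{"method": "step_arm", "body": {
  "commands": [
    [0.1, 0, 0, 0, 0, 0, 0],
    [0.1, 0, 0, 0, 0, 0, 0],
    [0.1, 0, 0, 0, 0, 0, 0],
    [0.1, 0, 0, 0, 0, 0, 0],
    [0.1, 0, 0, 0, 0, 0, 0]
  ]
}}

```text
time: 7.6
tool_pos: [0.6733, 0.1861, 0.0526]
tool_rot: [3.14, -0.0, 1.536]
contact_force: [0.2, 0.1, -0.8]
opening: 0.0355
grip_force: 0.0
```

Emit:
{"method": "step_arm", "body": {
  "commands": [
    [0.1, 0, 0, 0, 0, 0, 0],
    [0.1, 0, 0, 0, 0, 0, 0]
  ]
}}

```text
time: 7.77
tool_pos: [0.6733, 0.1861, 0.0522]
tool_rot: [3.141, -0.0, 1.536]
contact_force: [0.1, 0.7, 1.5]
opening: 0.0278
grip_force: 34.9
```

Run:
```python
from h import *
o=observe(); print(o["time"],o["tool_pos"],o["tool_rot"],o["opening"],o["contact_force"],o["grip_force"])
```

```text
7.7667 [0.67327881 0.18608718 0.05222614] [ 3.14060642e+00 -1.93149370e-04  1.53583475e+00] 0.02782427762148245 [0.12096426 0.69520142 1.54474735] 34.93160605430603
```

Emit:
{"method": "step_arm", "body": {
  "commands": [
    [0.1, 0, 0, 2, 0, 0, 0],
    [0.1, 0, 0, 4.5, 0, 0, 0],
    [0.1, -1, 3, 7, 0, 0, -0.01],
    [0.1, -3, 6, 7, 0, 0, -0.02],
    [0.1, -5, 9, 7, 0, 0, -0.037]
  ]
}}

```text
time: 8.18
tool_pos: [0.6237, 0.2766, 0.1236]
tool_rot: [3.138, -0.002, 1.496]
contact_force: [0.9, 0.5, -2.3]
opening: 0.0279
grip_force: 34.9
```

Emit:
{"method": "step_arm", "body": {
  "commands": [
    [0.1, -2, 3, 0, 0, 0, 0],
    [0.1, -4, 6, 0, 0, 0, 0],
    [0.1, -5.2, 8.1, 0, 0, 0, 0],
    [0.1, -5.2, 8.1, -2, 0, 0, 0],
    [0.1, -5.2, 8.1, -3.5, 0, 0, 0]
  ]
}}

```text
time: 8.6
tool_pos: [0.5697, 0.3591, 0.0865]
tool_rot: [3.141, -0.001, 1.502]
contact_force: [-0.5, -0.6, -2.4]
opening: 0.0275
grip_force: 34.9
```

Emit:
{"method": "step_arm", "body": {
  "commands": [
    [0.1, 0, 0, -1.5, 0, 0, 0],
    [0.1, 0, 0, -2.6, 0, 0, 0],
    [0.1, 0, 0, -3.3, 0, 0, 0],
    [0.1, 0, 0, -3.3, 0, 0, 0]
  ]
}}

```text
time: 8.93
tool_pos: [0.5701, 0.3564, 0.0518]
tool_rot: [-3.139, 0.002, 1.499]
contact_force: [-0.8, 0.1, -1.9]
opening: 0.0279
grip_force: 34.9
```

Run:
```python
from h import *
o=observe(); print(o["time"],o["tool_pos"],o["tool_rot"],o["opening"],o["contact_force"],o["grip_force"])
im=read_camera("scene")[120:260,250:450,::-1]; im2=read_camera("side")[130:270,230:430,::-1]
f=lambda a:cv2.resize(a,None,fx=2.14,fy=2.14,interpolation=cv2.INTER_CUBIC)
cv2.imwrite("pics/w5.png",np.vstack([f(im),f(im2)]))
```

```text
8.9333 [0.5700782  0.35639109 0.05176594] [-3.13866154e+00  1.70937071e-03  1.49852035e+00] 0.027891701462863308 [-0.77749548  0.14581624 -1.8883042 ] 34.92927610874176
```

View pics/w5.png

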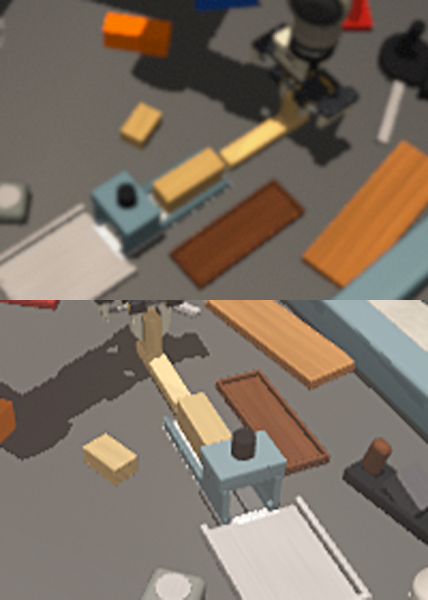

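The stick is lined up straight behind the blank, nose at (225,160) and blank end at (222,160) in the top panel. I'll push in 10 mm rows.

Emit:
{"method": "step_arm", "body": {
  "commands": [
    [0.1, 0, 0, 0.15, 0, 0, 0],
    [0.1, -0.07, -1, 0.15, 0, 0, 0],
    [0.1, -0.15, -2, 0.15, 0, 0, 0],
    [0.1, -0.22, -3, 0.15, 0, 0, 0],
    [0.1, -0.29, -4, 0.15, 0, 0, 0]
  ]
}}

```text
time: 9.45
tool_pos: [0.5682, 0.3159, 0.0559]
tool_rot: [3.141, -0.001, 1.498]
contact_force: [-0.4, 1.7, -0.5]
opening: 0.0279
grip_force: 34.9
```

Emit:
{"method": "step_arm", "body": {
  "commands": [
    [0.1, -0.07, -1, 0, 0, 0, 0],
    [0.1, -0.15, -2, 0, 0, 0, 0],
    [0.1, -0.22, -3, 0, 0, 0, 0],
    [0.1, -0.29, -4, 0, 0, 0, 0],
    [0.1, -0.36, -5, 0, 0, 0, 0]
  ]
}}

```text
time: 9.87
tool_pos: [0.5644, 0.266, 0.0553]
tool_rot: [3.141, -0.0, 1.499]
contact_force: [0.7, 1.9, -0.9]
opening: 0.0279
grip_force: 34.9
```

Run:
```python
from h import *
o=observe(); print(o["time"],o["tool_pos"],o["tool_rot"],o["opening"],o["contact_force"],o["torque"])
```

```text
9.8667 [0.56440602 0.26597309 0.05530618] [ 3.14144815e+00 -5.35310315e-05  1.49869010e+00] 0.02789386888264286 [ 0.65732652  1.86778277 -0.86551086] [0.18204997 0.01931725 0.04076306]
```

Emit:
{"method": "step_arm", "body": {
  "commands": [
    [0.1, -0.07, -1, 0, 0, 0, 0],
    [0.1, -0.15, -2, 0, 0, 0, 0],
    [0.1, -0.22, -3, 0, 0, 0, 0],
    [0.1, -0.29, -4, 0, 0, 0, 0],
    [0.1, -0.36, -5, 0, 0, 0, 0]
  ]
}}

```text
time: 10.28
tool_pos: [0.5608, 0.216, 0.0553]
tool_rot: [3.142, 0.0, 1.499]
contact_force: [0.3, 1.1, -0.8]
opening: 0.0279
grip_force: 34.9
```

Emit:
{"method": "step_arm", "body": {
  "commands": [
    [0.1, -0.07, -1, 0, 0, 0, 0],
    [0.1, -0.15, -2, 0, 0, 0, 0],
    [0.1, -0.22, -3, 0, 0, 0, 0],
    [0.1, -0.29, -4, 0, 0, 0, 0],
    [0.1, -0.36, -5, 0, 0, 0, 0]
  ]
}}

```text
time: 10.7
tool_pos: [0.5571, 0.166, 0.0552]
tool_rot: [-3.142, 0.0, 1.499]
contact_force: [0.0, 1.6, -0.6]
opening: 0.0279
grip_force: 34.9
```

Emit:
{"method": "step_arm", "body": {
  "commands": [
    [0.1, -0.07, -1, 0, 0, 0, 0],
    [0.1, -0.15, -2, 0, 0, 0, 0],
    [0.1, -0.22, -3, 0, 0, 0, 0],
    [0.1, -0.29, -4, 0, 0, 0, 0],
    [0.1, -0.36, -5, 0, 0, 0, 0]
  ]
}}

```text
time: 11.12
tool_pos: [0.5536, 0.116, 0.0553]
tool_rot: [3.142, 0.0, 1.499]
contact_force: [0.2, 3.2, -1.0]
opening: 0.028
grip_force: 34.9
```

Emit:
{"method": "step_arm", "body": {
  "commands": [
    [0.1, -0.06, -0.8, 0, 0, 0, 0],
    [0.1, -0.12, -1.6, 0, 0, 0, 0],
    [0.1, -0.18, -2.4, 0, 0, 0, 0],
    [0.1, -0.22, -3, 0, 0, 0, 0],
    [0.1, -0.22, -3, 0, 0, 0, 0]
  ]
}}

```text
time: 11.53
tool_pos: [0.5513, 0.0857, 0.0552]
tool_rot: [-3.141, 0.001, 1.498]
contact_force: [-0.1, -0.0, -1.4]
opening: 0.0281
grip_force: 34.9
```

Run:
```python
from h import *
o=observe(); print(o["time"],o["tool_pos"],o["tool_rot"],o["opening"],o["contact_force"],o["torque"])
for n in("scene","side"):
    im=read_camera(n)[:,:,::-1]; cv2.imwrite(f"pics/{n}5.png",im)
    # pale-wood mask near tray
    h=cv2.cvtColor(im,cv2.COLOR_BGR2HSV); k=cv2.inRange(h,(12,60,60),(28,200,255))
    c,_=cv2.findContours(k,cv2.RETR_EXTERNAL,cv2.CHAIN_APPROX_SIMPLE)
    print(n,[(cv2.boundingRect(x),cv2.contourArea(x)) for x in c if cv2.contourArea(x)>60])
f=lambda x,y,z:proj("scene",[.5457+x+.072*y,-.004+y-.072*x,z])
for n in("scene","side"):
  for yc in(-.093,-.125,-.165):
    pts=[proj(n,[.5457+x+.072*(yc+d),-.004+yc+d-.072*x,.056]) for d in(-.06,.06) for x in(-.022,.022)]; print(n,yc,np.round(pts).astype(int).tolist())
```

```text
11.5333 [0.55134953 0.08566332 0.05520366] [-3.14135975e+00  5.99456765e-04  1.49793076e+00] 0.028052716378009476 [-0.11567316 -0.02164175 -1.40921169] [-0.00213753  0.08201236  0.00525094]
scene [((0, 350, 73, 50), 2439.0), ((75, 252, 89, 75), 3192.5), ((261, 224, 46, 34), 707.0), ((320, 199, 16, 20), 123.5), ((390, 185, 72, 70), 2104.0), ((222, 132, 26, 22), 138.5), ((313, 127, 46, 42), 796.0), ((197, 124, 22, 30), 210.0), ((223, 64, 26, 39), 396.5), ((238, 50, 16, 18), 63.5), ((268, 40, 64, 82), 1850.0), ((233, 0, 95, 44), 1785.0), ((0, 0, 111, 174), 11573.5)]
side [((388, 390, 20, 10), 90.0), ((338, 217, 40, 53), 996.0), ((269, 192, 26, 25), 372.5), ((322, 179, 15, 22), 130.0), ((202, 175, 33, 36), 278.5), ((345, 123, 51, 49), 1088.5)]
scene -0.093 [[268, 238], [276, 247], [298, 219], [305, 229]]
scene -0.125 [[260, 243], [267, 253], [290, 224], [297, 234]]
scene -0.165 [[250, 249], [257, 259], [280, 230], [288, 240]]
side -0.093 [[358, 250], [373, 245], [340, 220], [354, 216]]
side -0.125 [[363, 258], [379, 254], [344, 227], [359, 223]]
side -0.165 [[371, 270], [386, 265], [350, 237], [365, 233]]
```

By projection the blank is at feeder y of about -0.123, clear of the guard and on the tray. I'll withdraw the stick along the channel and take it back to the rest.

Emit:
{"method": "step_arm", "body": {
  "commands": [
    [0.1, 0.07, 1, 0, 0, 0, 0],
    [0.1, 0.22, 3, 0, 0, 0, 0],
    [0.1, 0.43, 6, 0, 0, 0, 0],
    [0.1, 0.65, 9, 0, 0, 0, 0],
    [0.1, 0.86, 12, 0, 0, 0, 0]
  ]
}}

```text
time: 12.05
tool_pos: [0.5599, 0.2093, 0.0552]
tool_rot: [3.141, -0.0, 1.499]
contact_force: [1.1, -0.3, -1.2]
opening: 0.0283
grip_force: 34.9
```

Emit:
{"method": "step_arm", "body": {
  "commands": [
    [0.1, 0.2, 3, 0, 0, 0, 0],
    [0.1, 0.33, 4.6, 0, 0, 0, 0],
    [0.1, 0.33, 4.6, 2, 0, 0, 0],
    [0.1, 0.33, 4.6, 5, 0, 0, 0],
    [0.1, 0.33, 4.6, 7, 0, 0, 0]
  ]
}}

```text
time: 12.47
tool_pos: [0.5633, 0.2543, 0.1267]
tool_rot: [3.141, 0.0, 1.501]
contact_force: [-0.1, -0.1, -2.1]
opening: 0.0278
grip_force: 34.9
```

Emit:
{"method": "step_arm", "body": {
  "commands": [
    [0.1, 3, -1.7, 0, 0, 0, 0.01],
    [0.1, 6, -3.5, 0, 0, 0, 0.02],
    [0.1, 9, -5.3, 0, 0, 0, 0.037],
    [0.1, 11, -6.6, 0, 0, 0, 0.037],
    [0.1, 11, -6.6, 0, 0, 0, 0.037]
  ]
}}

```text
time: 12.88
tool_pos: [0.6767, 0.1838, 0.1245]
tool_rot: [3.14, 0.001, 1.532]
contact_force: [-0.8, -0.3, -2.2]
opening: 0.0281
grip_force: 34.9
```

Emit:
{"method": "step_arm", "body": {
  "commands": [
    [0.1, 0, 0, 0, 0, 0, 0],
    [0.1, 0, 0, 0, 0, 0, 0]
  ]
}}

```text
time: 13.05
tool_pos: [0.6725, 0.1877, 0.1246]
tool_rot: [-3.14, 0.0, 1.536]
contact_force: [-0.5, -0.0, -1.8]
opening: 0.0278
grip_force: 34.9
```

Run:
```python
from h import *
o=observe(); print(o["time"],o["tool_pos"],o["tool_rot"],o["opening"],o["contact_force"],o["torque"])
```

```text
13.05 [0.67245666 0.18765371 0.12461286] [-3.13989366e+00  3.53300666e-06  1.53603970e+00] 0.027791627486382184 [-0.54069041 -0.0103525  -1.78334509] [ 0.02819412  0.04910464 -0.00712075]
```

Emit:
{"method": "step_arm", "body": {
  "commands": [
    [0.1, 0.1, -0.15, -2.5, 0, 0, 0],
    [0.1, 0.1, -0.15, -5, 0, 0, 0],
    [0.1, 0.1, -0.15, -6.3, 0, 0, 0],
    [0.1, 0.1, -0.15, -7, 0, 0, 0],
    [0.1, 0.1, -0.15, -7.1, 0, 0, 0]
  ]
}}

```text
time: 13.47
tool_pos: [0.6733, 0.1863, 0.0533]
tool_rot: [-3.14, 0.0, 1.537]
contact_force: [-0.5, 0.5, -0.9]
opening: 0.0278
grip_force: 34.9
```

Emit:
{"method": "step_arm", "body": {
  "commands": [
    [0.1, 0, 0, -0.1, 0, 0, 0],
    [0.1, 0, 0, -0.1, 0, 0, 0],
    [0.1, 0, 0, -0.1, 0, 0, 0]
  ]
}}

```text
time: 13.72
tool_pos: [0.675, 0.1858, 0.0546]
tool_rot: [3.139, -0.0, 1.536]
contact_force: [0.2, 0.2, -1.1]
opening: 0.028
grip_force: 34.9
```

Run:
```python
from h import *
o=observe(); print(o["time"],o["tool_pos"],o["tool_rot"],o["opening"],o["contact_force"],o["torque"])
```

```text
13.7167 [0.67501243 0.18575473 0.05461874] [ 3.13942339e+00 -3.84933213e-04  1.53597233e+00] 0.027973261202493122 [ 0.15284518  0.163146   -1.09572984] [-0.00659446  0.03559449 -0.00419437]
```

Emit:
{"method": "step_arm", "body": {
  "commands": [
    [0.1, 0, 0, -0.1, 0, 0, 0],
    [0.1, 0, 0, -0.1, 0, 0, 0],
    [0.7, 0, 0, -0.1, 0, 0, 0],
    [0.7, 0, 0, -0.1, 0, 0, 0],
    [0.7, 0, 0, -0.1, 0, 0, 0]
  ]
}}

```text
time: 14.13
tool_pos: [0.6746, 0.1855, 0.0527]
tool_rot: [3.141, -0.0, 1.536]
contact_force: [0.1, -0.4, 0.4]
opening: 0.0433
grip_force: 0.0
```

Emit:
{"method": "step_arm", "body": {
  "commands": [
    [0.7, 0, 0, 0, 0, 0, 0],
    [0.7, 0, 0, 1.5, 0, 0, 0],
    [0.7, 0, 0, 5, 0, 0, 0],
    [0.7, 0, 0, 9, 0, 0, 0],
    [0.7, 0, 0, 13, 0, 0, 0]
  ]
}}

```text
time: 14.55
tool_pos: [0.6738, 0.1854, 0.1831]
tool_rot: [-3.14, 0.0, 1.536]
contact_force: [1.8, -0.5, -0.7]
opening: 0.0641
grip_force: 0.0
```

Emit:
{"method": "step_arm", "body": {
  "commands": [
    [0.75, -1.5, -3.5, 2, 0, 0, -0.037],
    [0.75, -3, -7, 2, 0, 0, -0.037],
    [0.75, -4.5, -10.5, 2, 0, 0, -0.037],
    [0.75, -6, -14, 2, 0, 0, -0.037],
    [0.75, -7.5, -17.5, 2, 0, 0, -0.037]
  ]
}}

```text
time: 14.97
tool_pos: [0.5984, 0.0092, 0.2027]
tool_rot: [3.141, 0.0, 1.499]
contact_force: [0.3, -1.3, -0.5]
opening: 0.069
grip_force: 0.0
```

Emit:
{"method": "step_arm", "body": {
  "commands": [
    [0.75, -1.5, -3.5, 0, 0, 0, 0],
    [0.75, -3, -7, 0, 0, 0, 0],
    [0.75, -4.5, -10.5, 0, 0, 0, 0],
    [0.75, -6.4, -14.3, 0, 0, 0, 0],
    [0.75, -6.4, -14.3, 0, 0, 0, 0]
  ]
}}

```text
time: 15.38
tool_pos: [0.5328, -0.1383, 0.2026]
tool_rot: [-3.141, 0.003, 1.493]
contact_force: [-0.2, -0.3, 0.5]
opening: 0.0689
grip_force: 0.0
```

Emit:
{"method": "step_arm", "body": {
  "commands": [
    [0.75, 0, 0, 0, 0, 0, 0],
    [0.75, 0, 0, 0, 0, 0, 0]
  ]
}}

```text
time: 15.55
tool_pos: [0.5356, -0.1324, 0.2025]
tool_rot: [3.141, -0.0, 1.498]
contact_force: [0.1, 0.5, -0.4]
opening: 0.0686
grip_force: 0.0
```

Run:
```python
from h import *
o=observe(); print(o["time"],o["tool_pos"],o["tool_rot"],o["opening"],o["contact_force"],o["torque"])
M2=camera_model("wrist"); a=read_camera("wrist")[:,:,::-1]
s=read_camera("scene")[:,:,::-1]; d=read_camera("side")[:,:,::-1]
cv2.imwrite("pics/scene6.png",s); cv2.imwrite("pics/side6.png",d)
import json; M2["world_to_cam"]=np.array(M2["world_to_cam"]).tolist(); json.dump(M2,open("w6.json","w"))
f=lambda i:cv2.resize(i[140:280,290:430],(300,300),interpolation=cv2.INTER_CUBIC)
b=np.hstack([cv2.resize(s[160:300,270:410],(300,300),interpolation=cv2.INTER_CUBIC),cv2.resize(d[130:270,290:430],(300,300),interpolation=cv2.INTER_CUBIC)])
a=a[:300]; c=np.zeros((300,640,3),np.uint8); c[:,:600]=b
cv2.imwrite("pics/w6.png",np.vstack([a,c]))
```

```text
15.55 [ 0.53562176 -0.13235683  0.20254443] [ 3.14078369e+00 -3.02571302e-04  1.49789164e+00] 0.06861212880229528 [ 0.08463213  0.47826874 -0.44038327] [-0.04390154  0.05309786 -0.02392482]
```

View pics/w6.png

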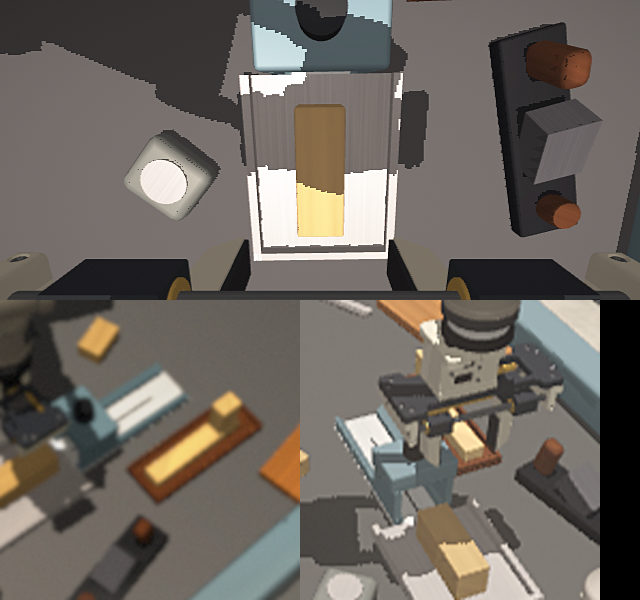

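The stick is back upright in its rest, at (195,440) in the scene panel. The blank lies flat and straight on the tray at (295–345, 105–236) in the wrist panel.

Run:
```python
from h import *
import json
m=json.load(open("w6.json"))
p=[ray("wrist",u,v,.056,m) for u,v in((294.5,107),(345.5,107),(343.5,236.5),(298,236.5))]
for q in p: print(q.round(4))
c=np.mean(p,0); d=p[0]+p[1]-p[2]-p[3]; print("centre",c.round(4),"yaw",-np.arctan2(d[0],d[1]).round(3))
```

```text
[ 0.5203 -0.0656  0.056 ]
[ 0.5634 -0.0687  0.056 ]
[ 0.5557 -0.1878  0.056 ]
[ 0.5126 -0.1847  0.056 ]
centre [ 0.538  -0.1267  0.056 ] yaw -0.065
```

Emit:
{"method": "step_arm", "body": {
  "commands": [
    [0.75, 0.2, -0.2, -4, 0, 0, 0],
    [0.75, 0.2, -0.2, -8, 0, 0, 0],
    [0.75, 0.2, -0.2, -12, 0, 0, 0],
    [0.75, 0.2, -0.2, -15, 0, 0, 0],
    [0.75, 0.2, -0.2, -16.7, 0, 0, 0]
  ],
  "grip_force": 20
}}

```text
time: 16.12
tool_pos: [0.5358, -0.1323, 0.0314]
tool_rot: [-3.136, -0.002, 1.501]
contact_force: [-0.0, 0.1, 0.2]
opening: 0.0688
grip_force: 0.0
```

Emit:
{"method": "step_arm", "body": {
  "commands": [
    [0.75, 0, 0, 0, 0, 0, 0],
    [0.3, 0, 0, 0, 0, 0, 0],
    [0.3, 0, 0, 0, 0, 0, 0],
    [0.3, 0, 0, 0, 0, 0, 0],
    [0.3, 0, 0, 0, 0, 0, 0]
  ]
}}

```text
time: 16.53
tool_pos: [0.5384, -0.1346, 0.0369]
tool_rot: [3.139, 0.001, 1.499]
contact_force: [-2.9, 0.1, 1.3]
opening: 0.047
grip_force: 2.0
```

Emit:
{"method": "step_arm", "body": {
  "commands": [
    [0.3, 0, 0, 0, 0, 0, 0],
    [0.3, 0, 0, 0, 0, 0, 0],
    [0.3, 0, 0, 0, 0, 0, 0]
  ]
}}

```text
time: 16.78
tool_pos: [0.5381, -0.1346, 0.0367]
tool_rot: [3.139, 0.001, 1.499]
contact_force: [-0.4, 0.7, 6.6]
opening: 0.0442
grip_force: 20.0
```

Run:
```python
from h import *
o=observe(); print(o["time"],o["tool_pos"],o["tool_rot"],o["opening"],o["contact_force"],o["grip_force"])
```

```text
16.7833 [ 0.53809361 -0.13464186  0.03673382] [3.13921359e+00 5.47625838e-04 1.49883907e+00] 0.04421087534975426 [-0.37876612  0.65342044  6.58410621] 19.997685849666595
```

Emit:
{"method": "step_arm", "body": {
  "commands": [
    [0.3, 0, 0, 2, 0, 0, 0],
    [0.3, 0, 0, 5, 0, 0, 0],
    [0.3, 0, 0, 9, 0, 0, 0],
    [0.3, 0, 0, 13, 0, 0, 0],
    [0.3, 0, 0, 16, 0, 0, 0]
  ]
}}

```text
time: 17.2
tool_pos: [0.5377, -0.1347, 0.1987]
tool_rot: [3.139, 0.001, 1.499]
contact_force: [1.3, 0.0, -1.9]
opening: 0.0436
grip_force: 20.0
```

Emit:
{"method": "step_arm", "body": {
  "commands": [
    [0.3, -1, -2, 1, 0, 0, 0.02],
    [0.3, -2, -4, 1, 0, 0, 0.04],
    [0.3, -3, -7, 1, 0, 0, 0.07],
    [0.3, -4, -10, 1, 0, 0, 0.07],
    [0.3, -4, -10, 1, 0, 0, 0.07]
  ]
}}

```text
time: 17.62
tool_pos: [0.4956, -0.2392, 0.2055]
tool_rot: [-3.141, 0.003, 1.565]
contact_force: [-0.2, -0.3, -2.3]
opening: 0.0439
grip_force: 20.0
```

```bash
cat > f3.py <<'E'
from fit import *
o=observe(); print(o["time"],o["tool_pos"],o["tool_rot"],o["opening"],o["contact_force"],o["grip_force"])
for n,u,v,z in((S,254,283,.15),(D,439,250,.15),(S,258,303,0),(D,430,292,0)): print("glue",ray(n,u,v,z,M[n]).round(3))
# silhouette of the tote rim in both fixed views: fit by sub-pixel edge mask
for n,fn in((S,"scene0"),(D,"side0")):
    im=cv2.imread(f"pics/{fn}.png"); x0,y0,x1,y1=((140,215,255,330) if n==S else (305,275,470,400))
    h=cv2.cvtColor(im,cv2.COLOR_BGR2GRAY)[y0:y1,x0:x1]; e=cv2.Canny(h,25,70)
    L=cv2.HoughLinesP(e,1,np.pi/180,18,minLineLength=22,maxLineGap=4)
    print(n,[(int(a+x0),int(b+y0),int(c+x0),int(d+y0)) for a,b,c,d in L[:,0]])
E
python3 f3.py
```

```text
17.6167 [ 0.49559062 -0.23916363  0.20547115] [-3.14127090e+00  2.77959610e-03  1.56499507e+00] 0.043865855209685146 [-0.22793058 -0.33942252 -2.25605316] 19.986009299755096
glue [ 0.646 -0.301  0.15 ]
glue [ 0.636 -0.308  0.15 ]
glue [ 0.653 -0.309  0.   ]
glue [ 0.636 -0.319  0.   ]
scene [(141, 317, 164, 285), (203, 236, 234, 275), (155, 257, 199, 227), (201, 228, 246, 285), (195, 313, 231, 287), (155, 256, 193, 313), (140, 309, 161, 279), (163, 263, 192, 306), (194, 303, 238, 273), (159, 264, 207, 233), (163, 264, 206, 235), (197, 313, 242, 279), (166, 269, 190, 304), (156, 255, 180, 239), (141, 312, 169, 273), (213, 289, 237, 273)]
side [(329, 332, 401, 301), (401, 302, 437, 354), (323, 319, 362, 391), (363, 391, 451, 348), (405, 286, 451, 350), (322, 336, 345, 378), (325, 318, 404, 286), (325, 316, 366, 299), (370, 399, 446, 362), (407, 286, 451, 344), (361, 391, 452, 347), (338, 348, 361, 390), (371, 297, 404, 284), (349, 287, 384, 275), (416, 322, 437, 352), (420, 306, 449, 346)]
```

Run:
```python
from fit import *
a=rect(S,[(155,257),(194,313),(242,279),(200,227)],.11,.09,.07,0);b=rect(D,[(363,391),(451,348),(405,286),(323,318)],.11,.09,.07,0)
fit("both",a+b,[.45,-.4,0]);fit("S",a,[.45,-.4,0]);fit("D",b,[.45,-.4,0])
im=read_camera("side")[:,:,::-1]; cv2.imwrite("pics/side7.png",im)
o=observe(); print(o["time"],o["tool_pos"],o["tool_rot"])
```

```text
both [ 0.4437 -0.3979 -0.015 ] res px [2.8 6.1 6.  1.4 0.3 2.7 2.4 0.7]
S [ 0.4614 -0.3953  0.0123] res px [4.1 0.9 3.6 2.6]
D [ 0.4411 -0.3988 -0.0183] res px [1.1 2.  1.7 0.5]
17.6667 [ 0.49628106 -0.23685106  0.20530384] [-3.14155273e+00  5.30426842e-04  1.56468447e+00]
```

Emit:
{"method": "step_arm", "body": {
  "commands": [
    [0.3, -1, -3.3, 0, 0, 0, 0],
    [0.3, -2, -6.6, 0, 0, 0, 0],
    [0.3, -3, -10, 0, 0, 0, 0],
    [0.3, -4, -13.3, 0, 0, 0, 0],
    [0.3, -4.9, -16.5, 0, 0, 0, 0]
  ]
}}

```text
time: 18.08
tool_pos: [0.4481, -0.4, 0.2053]
tool_rot: [3.141, -0.001, 1.569]
contact_force: [1.7, -0.8, -2.3]
opening: 0.044
grip_force: 20.0
```

Emit:
{"method": "step_arm", "body": {
  "commands": [
    [0.3, 0, 0, 0, 0, 0, 0],
    [0.3, 0, 0, 0, 0, 0, 0],
    [0.3, 0, 0, 0, 0, 0, 0]
  ]
}}

```text
time: 18.33
tool_pos: [0.4486, -0.3984, 0.2049]
tool_rot: [-3.141, -0.001, 1.569]
contact_force: [0.2, 0.9, -2.3]
opening: 0.0438
grip_force: 20.0
```

Run:
```python
from h import *
o=observe(); print(o["time"],o["tool_pos"],o["tool_rot"],o["contact_force"])
m=camera_model("wrist"); im=read_camera("wrist"); cv2.imwrite("pics/w8.png",im[:,:,::-1])
g=cv2.GaussianBlur(cv2.cvtColor(im,cv2.COLOR_RGB2GRAY),(3,3),0); e=cv2.Canny(g,20,60); e[250:]=0
L=cv2.HoughLinesP(e,1,np.pi/180,40,minLineLength=70,maxLineGap=6)[:,0]
for a,b,c,d in sorted(L.tolist(),key=lambda l:-np.hypot(l[0]-l[2],l[1]-l[3]))[:16]: print((a,b,c,d),ray("wrist",a,b,.07,m)[:2].round(3),ray("wrist",c,d,.07,m)[:2].round(3))
```

```text
18.3333 [ 0.44860158 -0.39841203  0.20493839] [-3.14139724e+00 -1.37859647e-03  1.56878992e+00] [ 0.24698313  0.93802615 -2.34272365]
(177, 68, 196, 249) [ 0.337 -0.302] [ 0.336 -0.459]
(173, 71, 192, 248) [ 0.334 -0.304] [ 0.332 -0.458]
(426, 249, 447, 74) [ 0.548 -0.46 ] [ 0.551 -0.307]
(429, 249, 450, 79) [ 0.551 -0.46 ] [ 0.554 -0.311]
(206, 63, 220, 231) [ 0.361 -0.298] [ 0.359 -0.441]
(205, 98, 217, 239) [ 0.357 -0.325] [ 0.356 -0.449]
(410, 216, 422, 80) [ 0.531 -0.427] [ 0.531 -0.311]
(265, 127, 371, 127) [ 0.405 -0.348] [ 0.492 -0.348]
(264, 158, 268, 243) [ 0.402 -0.374] [ 0.402 -0.453]
(349, 72, 431, 72) [ 0.473 -0.305] [ 0.538 -0.305]
(277, 117, 356, 116) [ 0.415 -0.34 ] [ 0.48  -0.339]
```

The tote rim measures x 0.333–0.553 with its +y rim at about -0.304, so the blank fits centrally. I'll lower it.

Emit:
{"method": "step_arm", "body": {
  "commands": [
    [0.3, -0.3, -0.3, -3, 0, 0, 0],
    [0.3, -0.3, -0.3, -6, 0, 0, 0],
    [0.3, -0.3, -0.3, -9, 0, 0, 0],
    [0.3, -0.3, -0.3, -11.5, 0, 0, 0],
    [0.3, -0.3, -0.3, -13, 0, 0, 0]
  ]
}}

```text
time: 18.8
tool_pos: [0.4452, -0.3996, 0.0725]
tool_rot: [-3.139, -0.003, 1.571]
contact_force: [-0.3, 1.2, -2.4]
opening: 0.0437
grip_force: 20.0
```

Emit:
{"method": "step_arm", "body": {
  "commands": [
    [0.3, 0, 0, -1, 0, 0, 0],
    [0.3, 0, 0, -2, 0, 0, 0],
    [0.3, 0, 0, -3, 0, 0, 0],
    [0.3, 0, 0, -3.5, 0, 0, 0],
    [0.3, 0, 0, -3.7, 0, 0, 0]
  ]
}}

```text
time: 19.22
tool_pos: [0.4455, -0.4022, 0.0379]
tool_rot: [-3.141, -0.0, 1.569]
contact_force: [-0.4, 0.5, -2.2]
opening: 0.0439
grip_force: 20.0
```

Emit:
{"method": "step_arm", "body": {
  "commands": [
    [0.3, 0, 0, 0, 0, 0, 0],
    [0.3, 0, 0, -0.1, 0, 0, 0],
    [0.3, 0, 0, -0.2, 0, 0, 0],
    [0.3, 0, 0, -0.2, 0, 0, 0]
  ]
}}

```text
time: 19.55
tool_pos: [0.4455, -0.4027, 0.0366]
tool_rot: [3.141, 0.001, 1.569]
contact_force: [-0.7, 0.7, -2.9]
opening: 0.0437
grip_force: 20.0
```

Run:
```python
from h import *
o=observe(); print(o["time"],o["tool_pos"],o["tool_rot"],o["contact_force"])
```

```text
19.55 [ 0.44548671 -0.40270632  0.03663465] [3.14101723e+00 5.71251124e-04 1.56869844e+00] [-0.65204931  0.73480881 -2.88130514]
```

Still no floor contact, so I'll ease down until the weight comes off.

Emit:
{"method": "step_arm", "body": {
  "commands": [
    [0.3, 0, 0, -0.1, 0, 0, 0],
    [0.3, 0, 0, -0.15, 0, 0, 0],
    [0.3, 0, 0, -0.15, 0, 0, 0]
  ]
}}

```text
time: 19.8
tool_pos: [0.4454, -0.4026, 0.0349]
tool_rot: [3.141, 0.0, 1.569]
contact_force: [-0.6, -1.1, -0.7]
opening: 0.0441
grip_force: 20.0
```

Emit:
{"method": "step_arm", "body": {
  "commands": [
    [0.3, 0, 0, -0.1, 0, 0, 0],
    [0.3, 0, 0, -0.1, 0, 0, 0],
    [0.3, 0, 0, -0.1, 0, 0, 0]
  ]
}}

```text
time: 20.05
tool_pos: [0.4454, -0.4026, 0.0348]
tool_rot: [3.141, 0.001, 1.569]
contact_force: [-2.0, 1.4, 5.0]
opening: 0.0437
grip_force: 20.0
```

Contact: 5 N upward. Releasing and lifting clear.

Emit:
{"method": "step_arm", "body": {
  "commands": [
    [0.65, 0, 0, 0, 0, 0, 0],
    [0.65, 0, 0, 0, 0, 0, 0],
    [0.65, 0, 0, 0, 0, 0, 0],
    [0.65, 0, 0, 0.5, 0, 0, 0],
    [0.65, 0, 0, 2, 0, 0, 0]
  ]
}}

```text
time: 20.47
tool_pos: [0.4445, -0.4014, 0.0521]
tool_rot: [-3.139, -0.003, 1.569]
contact_force: [-0.7, 0.4, -0.0]
opening: 0.0597
grip_force: 0.0
```

Emit:
{"method": "step_arm", "body": {
  "commands": [
    [0.65, 0, 0, 4, 0, 0, 0],
    [0.65, 0, 0, 8, 0, 0, 0],
    [0.65, 0, 0, 12, 0, 0, 0],
    [0.65, 0, 0, 15, 0, 0, 0],
    [0.65, 0, 0, 15, 0, 0, 0]
  ]
}}

```text
time: 20.88
tool_pos: [0.4475, -0.4049, 0.2118]
tool_rot: [3.133, 0.01, 1.569]
contact_force: [0.6, -0.8, 0.7]
opening: 0.0599
grip_force: 0.0
```

Emit:
{"method": "step_arm", "body": {
  "commands": [
    [0.65, 0, 0, 0, 0, 0, 0],
    [0.65, 0, 0, 0, 0, 0, 0],
    [0.65, 0, 0, 0, 0, 0, 0]
  ]
}}

```text
time: 21.13
tool_pos: [0.4448, -0.4018, 0.202]
tool_rot: [-3.14, -0.003, 1.569]
contact_force: [-0.0, -0.5, -0.7]
opening: 0.0594
grip_force: 0.0
```

Run:
```python
from h import *
o=observe(); print(o["time"],o["tool_pos"],o["opening"])
im=read_camera("wrist")[:,:,::-1]; cv2.imwrite("pics/w9.png",im)
k=cv2.inRange(cv2.cvtColor(im,cv2.COLOR_BGR2HSV),(12,60,40),(28,220,255)); k[255:]=0
c=max(cv2.findContours(k,cv2.RETR_EXTERNAL,cv2.CHAIN_APPROX_SIMPLE)[0],key=cv2.contourArea); x,y,w,h=cv2.boundingRect(c); print(x,y,w,h)
print([ray("wrist",u,y,.054)[:2].round(3) for u in(x,x+w)])
```

```text
21.1333 [ 0.44475662 -0.40181371  0.20204365] 0.05941217374156315
294 103 51 132
[array([ 0.424, -0.333]), array([ 0.467, -0.333])]
```

The blank is flat in the tote: its top is 43 mm wide at z = 0.054 and its +y end is at -0.333, as planned.

```bash
python3 -c "
from cell import *
print(hand_in())"
```

```text
the job is handed in; nothing more can be done
None
```

I handed in the job at about 21 s of the 67 s allowed. The blank went through under the guard on the push stick, the stick is back upright in its rest, and the blank lies flat in the grey tote. I saw no sign of anything else being moved, and the hand-in gave no verdict.

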